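# File the lens carton and shut the bolted drawer

### The arm

A 6-joint arm with a two-finger parallel gripper is mounted at the origin on a cart in front of the work surface, level with it; the furniture and walls round the work are solid. World frame = base frame: x ahead of the robot, y to its left, z up, the work surface at z = 0. Lengths are in m, angles in rad, forces in N, time in s.
With the tool pointing down it reaches from about 0.25 to 0.85 m from the base axis. Payload 12.5 kg.
Tool frame: the origin (TCP) lies on the mounting face of the last link; the fingertips stand 186 mm ahead of it and the grasp point (between the pads) lies 167 mm ahead of it; z points along the fingers, y is the line along which they close (so a half turn about z gives the same grasp; the last joint's range is limited). The gripper opens to 93 mm and grips with 3 to 60 N. Pads are 15 mm wide; open, the fingers measure 128 mm over their backs; the gripper's body (75 mm by 188 mm) begins 65 mm behind the grasp point.
Start: joints at [-1.226, 0.351, 1.652, -0, 1.139, -0.085], TCP at [0.229, -0.5, 0.405] pointing down, gripper open.
Joint ranges: [-2.75, 2.75], [-0.79, 2.1], [0.01, 2.65], [-1.57, 4.71], [0.07, 3.14], [-2.87, 2.87]. Speed limits (rad/s): [2.22, 2.22, 2.79, 3.14, 3.14, 3.14].

### API

Orientations are given as a rotation vector (axis times angle).
In Python, from cell import read_state, capture, camera_info, ctrl gives the robot as it stands.
- The arm moves only by the tool jog_arm, never from a script. Its argument "plan" is a list of rows, each an object of numbers: "x", "y", "z": the shift along the tool's x, y, z scaled (see below); "rx", "ry", "rz": the turn, a rotation vector about the tool's x, y, z scaled (see below); "hand": the finger opening in mm, from 0 to 93. A call has exactly 10 rows; each row is the pose to reach, as a shift and turn from the pose commanded when the call began, along the tool's axes at that moment, turning the shorter way round; what a row does not reach only later rows make up. The controller multiplies each number of a shift by 0.5 m and each number of a turn by pi rad. A row lasts 1/12 s, in which the tool goes at most 41.7 mm and 7.16 degrees, less where a joint would pass 70% of its speed; a pose out of reach is approached as far as the arm can. A call with a number of a shift or a turn outside -1 to 1 is refused whole. A call with a gripper value outside its range is refused whole. The fingers move at their own pace and stop on an object; "newtons" is the grip in N (left out, the last holds). Time passes only in rows, so rows that repeat a pose let the fingers close, or fill a call up. It gives the time, the measured TCP pose, the force, the opening and the grip force at its end, in the units of the state.
- read_state(): the state, without advancing time (a new reading comes with each control period).
- capture(name): name is "side" or "top"; returns (picture, depth): 480x640x3 uint8, blue, green, red; 480x640 float32, m along the optical axis (not along the pixel's ray), 0 where there is no reading.
- camera_info(name): a dict with "camera_matrix" (3x3 intrinsics, pixels), "extrinsics" (4x4, takes a point from camera to world coordinates). Camera axes: x right, y down, z forward; pixel columns grow to the right and rows downward; lengths in m; the calibration is good to about 2 mm. A picture is of the moment at which its call begins. camera_info takes no time and is no camera call.
- ctrl.sign_off(): hands the job in; it is judged then, once.
The state is a dict: "time_s": time; "joint_positions": joint angles; "qvel": joint speeds; "joint_efforts": joint torques, N m; "tool_pos": TCP position; "ee_rot": TCP orientation; "ft_force": force on the tool from outside, world axes, zero at the start; "wrist_torque": the same for the moment, N m; "gripper_width": finger opening in m; "grip_force": force on a finger pad.
Only numpy, scipy, OpenCV 4.12 (cv2) and the standard library are available. Lean on these libraries where they do the work, as an engineer would, in place of code of your own. Each camera call takes 0.05 s, during which the arm holds its last target. There are 200 camera calls.

### The job

The drawer of the grey cabinet is held open by a barrel bolt. Draw the bolt fully back (lift its handle out of the notch, slide it along, and let the handle drop into the notch at the other end), stand the smaller of the two leaning cartons on edge in the drawer's front compartment, and push the drawer fully shut. Leave the larger carton, the bottle, the pot and the punch stand as they are.

Things in the scene. Friction and masses are not known exactly. Their poses are not given: they have to be found in the camera images.
- cabinet: Grey metal cabinet, 180 deep (x) x 290 wide (y) x 125 mm high, fixed; origin: centre of its underside; x points into it (front face at x = -90 mm), y along the front to the drawer's side, z up. Drawer at y = +2 to +137 mm; beside it on the face the bolt, rod parallel to y at x = -106, z = 75 mm. A black glasses case, 37 mm high, lies loose on top, from x = -30 mm to the back.
- bolt (a joint): Travel of the bolt rod (12 mm thick) along the cabinet's -y, m: 0 = shot, its end behind the drawer front's steel tab (tab top at z = 92 mm), so the drawer cannot shut past 22 mm; 0.055 = fully back (end stop). Friction about 1.5 N. With the handle down in a notch (at bolt = 0 and bolt = 0.055) the rod can move only 2.5 mm.
- bolt_handle (a joint): Lift angle of the bolt's handle about the rod, rad: 0 = down, level in a notch, pointing to the cabinet's -x; it must be above about 0.65 to pass the land between the two notches; stop at 1.25. It falls back by its own weight when let go.
- handle_grip (a point): Point on the axis of the bolt's handle, 45 mm from the rod's axis, moving with the handle; handle down: axes as the cabinet's. The handle is a plain steel bar 12 mm thick ending 64 mm from the rod's axis; the notched land lies 13 to 25 mm out and reaches 2 mm above the rod's axis, so the outer 35 mm are free to grasp.
- drawer (a joint): Opening of the drawer along the cabinet's -x, m: 0 = shut, front against the face; 0.135 = fully open. Friction about 1.5 N; stays where it is left.
- drawer_pull (a point): Middle of the drawer's pull, a level bar 10 mm thick and 80 mm long parallel to the cabinet's y, 22 mm in front of the drawer front's outer face, 30 mm above the desk; moves with the drawer. Drawer front: 10 mm thick, from 8 to 50 mm above the desk.
- front_bay (a point): Centre of the floor of the drawer's front compartment, moving with the drawer, axes as the cabinet's. It is 32 mm long (x), 104 mm wide (y), floor 16 mm above the desk; drawer front and sides rise 34 mm above the floor, dividers 32 mm. The middle compartment behind is empty, the rear one holds a fixed carton.
- carton_centre (a point): Centre of the smaller carton, white, 75 x 75 x 17 mm, about 30 g, loose; z = normal of its broad faces. It leans 31.5 degrees from upright in its stand, top edge towards the stand's -x, x pointing down its slope, z up and to the stand's +x. Two cheeks support its underside at the outer 14 mm of each side, 44 mm up; between them 50 mm are free.
- big_carton_centre (a point): Centre of the larger carton, brown, 98 x 92 x 20 mm, loose, leaning in the other stand in the same way; to be left alone.
- stand_a: Stand of the smaller carton, grey plastic, 100 x 90 mm base, about 55 mm high, fixed; origin at the centre of its underside; the carton's top leans to its -x.
- stand_b: Stand of the larger carton, of the same make, fixed; origin and axes in the same way. The two stands change places.
- bottle: White bottle with blue cap, 38 mm thick, 105 mm high, standing loose beside the bolt's end of the cabinet; origin at the centre of its underside. Leave alone.
- tool_pot: White pot with tools, 78 mm wide, 176 mm high, loose, standing behind the stands; origin at the centre of its underside. Leave alone.
- punch_stand: Small white cast stand with punches, 64 mm wide, 92 mm high, loose, in front of the stands; origin at the centre of its underside. Leave alone.

How it is judged:
By the outcome, as a careful person would: the job done as asked, in the order asked, and still so for the second after the job is handed in, with the robot touching nothing.
It also fails if it takes over 72 s, if anything falls off the work surface, if the arm or the gripper's body presses on something with over 40 N, if the wrist force passes 120 N, or if a joint passes its speed limit or range.

## Working session

There is one attempt and no reset: what is moved stays moved. The work goes in short steps, Python scripts to look and compute and a tool call to move; the robot and the scene stay as the last step left them, time stands still between calls to the robot, and variables do not carry over. Pictures are saved under pics/ and viewed, at most 10 in all, crops included, and the job is handed in when it is done.

Besides the shell and the picture viewer there is one more tool, called after "Emit:" as name(argument=value, ...), one argument or row to a line, values as JSON. jog_arm: Moves the arm, as the interface text tells. Shifts and turns lie within -1 to 1; 1 stands for 0.5 m of shift or pi rad of turn. Its arguments: {"type":"object","properties":{"plan":{"type":"array"},"newtons":{"type":"number"}},"required":["plan"]}

```bash
mkdir -p pics; ls; python3 - <<'E'
from cell import *
import cv2,numpy as np
print(read_state())
for n in("side","top"):
    p,d=capture(n);cv2.imwrite(f"pics/{n}0.png",p);np.save(f"{n}0.npy",d)
    i=camera_info(n);print(n,np.round(i["camera_matrix"],1).tolist(),np.round(i["extrinsics"],3).tolist())
E
```

```text
pics
{'time_s': 0.0, 'joint_positions': array([-1.22559807e+00,  3.51227452e-01,  1.65243571e+00, -4.07766208e-05,
        1.13909206e+00, -8.46345809e-02]), 'qvel': array([-0.00141541,  0.00025555, -0.00069236, -0.00128782, -0.00026903,
        0.00026451]), 'joint_efforts': array([-2.41802212e-03, -4.97334623e+01, -2.85261798e+01,  6.97402772e-02,
        2.56173138e-02, -1.09848081e-04]), 'tool_pos': array([ 0.22915295, -0.49984223,  0.4042017 ]), 'ee_rot': array([-3.06819064e+00, -6.69775570e-01,  2.94801269e-04]), 'ft_force': array([0.30607801, 0.22408662, 0.6602818 ]), 'wrist_torque': array([-0.01258915,  0.00262708, -0.00473843]), 'grip_force': 0.0, 'gripper_width': 0.09316628158861813}
side [[570.2, 0.0, 318.9], [0.0, 570.2, 249.9], [0.0, 0.0, 1.0]] [[0.924, -0.208, 0.319, 0.071], [-0.381, -0.543, 0.749, -1.159], [0.017, -0.814, -0.581, 0.962], [0.0, 0.0, 0.0, 1.0]]
top [[540.7, 0.0, 316.8], [0.0, 540.7, 240.3], [0.0, 0.0, 1.0]] [[-0.022, -0.994, 0.105, 0.416], [-1.0, 0.022, 0.003, -0.035], [-0.006, -0.105, -0.994, 1.445], [0.0, 0.0, 0.0, 1.0]]
```

View pics/side0.png

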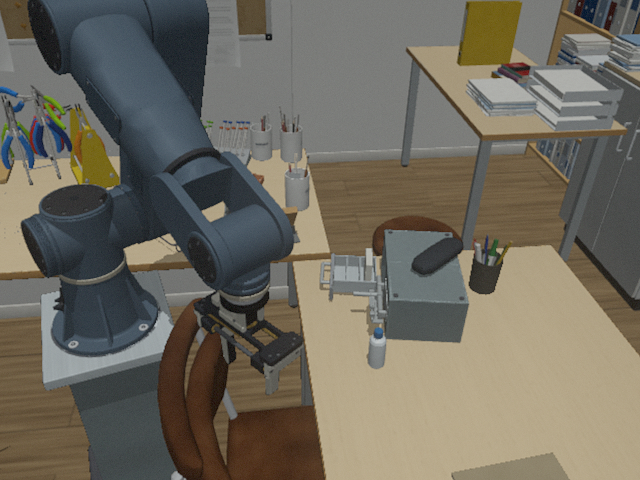

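View pics/top0.png

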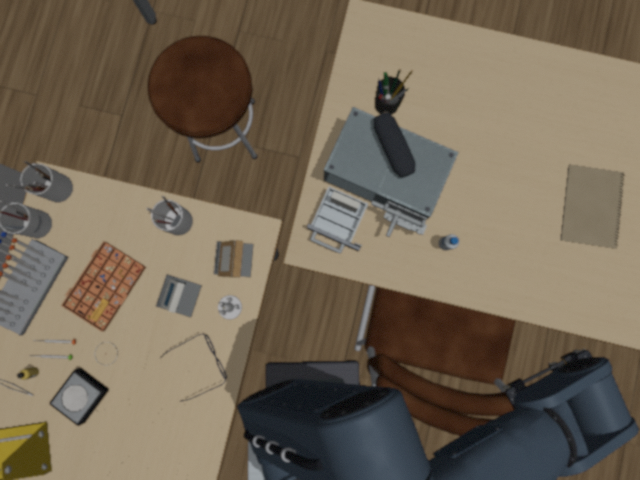

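The top view shows the cabinet at (390,165), the open drawer at (338,220) with the bolt handle at (395,220), the white carton in its stand at (177,295) and the brown one at (233,258). The pot is at (172,217), the punch stand at (229,306) and the bottle at (450,242).

```bash
cat > h.py <<'E'
import numpy as np,cv2
from cell import *
def cloud(n,d):
    i=camera_info(n);K=i["camera_matrix"];T=np.array(i["extrinsics"])
    v,u=np.mgrid[:480,:640]
    P=np.stack([(u-K[0][2])/K[0][0]*d,(v-K[1][2])/K[1][1]*d,d],-1)
    P=P@T[:3,:3].T+T[:3,3];P[d<=0]=np.nan
    return P
def crop(n,p,r,s,name):
    u0,v0,u1,v1=r;cv2.imwrite(name,cv2.resize(p[v0:v1,u0:u1],None,fx=s,fy=s,interpolation=cv2.INTER_CUBIC))
E
python3 - <<'E'
from h import *
d=np.load("top0.npy");P=cloud("top",d);S=cloud("side",np.load("side0.npy"))
for nm,Q,r in(("top",P,(320,100,470,225)),("side",S,(375,225,470,300))):
    q=Q[r[1]:r[3],r[0]:r[2]].reshape(-1,3);m=abs(q[:,2]-.125)<.006;q=q[m]
    R=cv2.minAreaRect((q[:,:2]*1000).astype(np.float32));print(nm,m.sum(),q[:,2].mean(),R,cv2.boxPoints(R).tolist())
# table height
print("table z",np.nanmedian(P[260:300,480:540,2]),np.nanmedian(P[330:360,20:60,2]))
im=cv2.imread("pics/top0.png")
a=cv2.resize(im[180:260,290:470],None,fx=4,fy=4,interpolation=2);b=cv2.resize(im[235:325,140:260],None,fx=4,fy=4,interpolation=2)
c=np.zeros((690,720+0,3),np.uint8)
cv2.imwrite("pics/a.png",a)
for nm,r in(("small",(155,270,205,320)),("big",(212,235,258,282))):
    q=P[r[1]:r[3],r[0]:r[2]]
    for t in (.012,.045,.06):
        w=q[(q[...,2]>t)];
        if len(w)>8:
            R=cv2.minAreaRect((w[:,:2]*1000).astype(np.float32));print(nm,t,len(w),w[:,2].max(),R)
# white carton broad face: plane fit
np.set_printoptions(precision=3,suppress=True)
print((P[275:318:3,158:204:3,2]*1000).round().astype(int))
print("drawer z");print((P[180:256:3,300:430:4,2]*1000).round().astype(int))
E
```

```text
top 6639 0.12534526388514067 ((773.68212890625, -230.30718994140625), (290.2705993652344, 233.18875122070312), 64.45673370361328) [[605.9024658203125, -310.9823303222656], [816.29931640625, -411.5315856933594], [941.4617919921875, -149.63204956054688], [731.06494140625, -49.082794189453125]]
side 4061 0.12557560161666495 ((749.6751098632812, -220.5082550048828), (297.8861083984375, 180.54930114746094), 64.483154296875) [[604.0447998046875, -316.0350036621094], [766.9830322265625, -393.8114013671875], [895.305419921875, -124.98150634765625], [732.3671875, -47.205108642578125]]
table z 0.00011328094935336708 0.0013509627593299989
small 0.012 666 0.09391833097387936 ((428.676513671875, 339.4911193847656), (97.7851333618164, 86.64115142822266), 72.37139129638672)
small 0.045 407 0.09391833097387936 ((428.2419128417969, 338.38555908203125), (43.836544036865234, 75.6807861328125), 69.20927429199219)
small 0.06 338 0.09391833097387936 ((426.6807556152344, 334.221923828125), (35.20494079589844, 75.47713470458984), 69.82512664794922)
big 0.012 917 0.11370449499327795 ((520.5989990234375, 194.
[... 23621 characters left out ...]
            1                    3                    2
                     4                    3 -9223372036854775808
                    -4                   -3                    4
                    -4                   -4                    1
                     1                    6                   -5
                    -4                    5                    1
                     3                    0                   -3
                     1                   -1                    2
                     1                   -1                    4]]<stdin>:20: RuntimeWarning: invalid value encountered in cast
<stdin>:21: RuntimeWarning: invalid value encountered in cast
```

View pics/a.png

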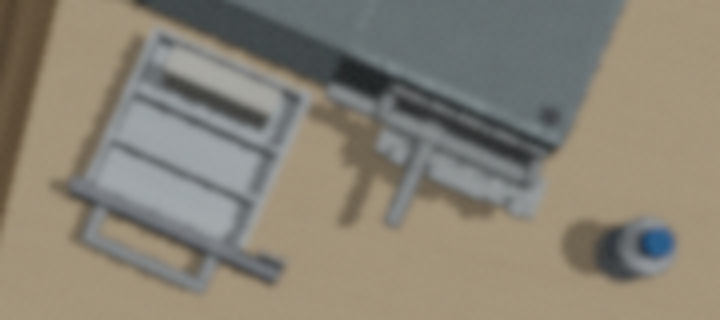

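```bash
cat >> h.py <<'E'
from scipy.spatial.transform import Rotation as R_
CY=np.radians(-25.5);Rc=R_.from_euler('z',CY).as_matrix();Oc=np.array([.7495,-.2195,0])
def c2w(p):return Oc+Rc@np.array(p)
def w2c(P):return (P-Oc)@Rc
E
python3 - <<'E'
from h import *
np.set_printoptions(precision=4,suppress=True)
P=cloud("top",np.load("top0.npy"));S=cloud("side",np.load("side0.npy"));im=cv2.imread("pics/top0.png")
for nm,Q in(("top",P),("side",S)):
    C=w2c(Q).reshape(-1,3)
    ok=~np.isnan(C[:,0]);C=C[ok]
    h=C[(C[:,0]>-.175)&(C[:,0]<-.135)&(C[:,1]<.0)&(C[:,1]>-.15)&(C[:,2]>.062)&(C[:,2]<.1)]
    print(nm,"handle",len(h),h.mean(0),h.min(0),h.max(0))
    f=C[(C[:,0]<-.18)&(C[:,0]>-.4)&(C[:,1]<.14)&(C[:,1]>-.03)]
    a=f[(f[:,2]>.04)&(f[:,2]<.058)&(f[:,1]>.02)&(f[:,1]<.12)];print("front rim x hist",np.histogram(a[:,0],np.arange(-.3,-.12,.005)))
    a=f[(f[:,2]>.025)&(f[:,2]<.042)&(f[:,0]<-.24)];print("pull",len(a),np.median(a,0),a.min(0),a.max(0))
    a=f[(f[:,2]>.07)];print("tab",len(a),np.median(a,0),a.min(0),a.max(0))
    k=C[(C[:,0]>-.2)&(C[:,0]<-.1)&(C[:,1]>.015)&(C[:,1]<.12)&(C[:,2]<.06)&(C[:,2]>.043)]
    print("dividers",np.histogram(k[:,0],np.arange(-.2,-.1,.005)))
    b=C[(C[:,0]>-.25)&(C[:,0]<.05)&(C[:,1]<-.15)&(C[:,1]>-.25)&(C[:,2]>.03)&(C[:,2]<.11)];print("bottle",len(b),b.mean(0),b.min(0),b.max(0))
q=P[270:320,155:205].reshape(-1,3);col=im[270:320,155:205].reshape(-1,3)
m=(q[:,2]>.05)&(q[:,2]<.08);w=q[m]
for _ in range(3):
    c=w.mean(0);n=np.linalg.svd(w-c,full_matrices=False)[2][2];n*=np.sign(n[2]);w=w[abs((w-c)@n)<.005]
print("small plane",len(w),c,n,"tilt",np.degrees(np.arccos(n[2])),"yaw n",np.degrees(np.arctan2(n[1],n[0])))
for nm,r in(("pot",(150,195,195,240)),("punch",(214,290,246,322)),("cup",(140,185,200,245))):
    w=P[r[1]:r[3],r[0]:r[2]].reshape(-1,3);w=w[w[:,2]>.02];print(nm,w.min(0),w.max(0))
E
python3 -c "
import cv2;im=cv2.imread('pics/top0.png');cv2.imwrite('pics/b.png',cv2.resize(im[190:330,140:270],None,fx=4,fy=4,interpolation=2))"
```

```text
top handle 62 [-0.1527 -0.069   0.0798] [-0.1691 -0.0751  0.0732] [-0.1359 -0.0635  0.0879]
front rim x hist (array([ 0,  0,  0,  0,  0,  0,  0,  0,  0,  7,  0,  0,  0,  2, 62, 74, 25,
        1,  2,  3,  2,  2, 33, 30,  0,  0,  0,  0,  0,  0,  0,  0,  0,  0,
        0]), array([-0.3  , -0.295, -0.29 , -0.285, -0.28 , -0.275, -0.27 , -0.265,
       -0.26 , -0.255, -0.25 , -0.245, -0.24 , -0.235, -0.23 , -0.225,
       -0.22 , -0.215, -0.21 , -0.205, -0.2  , -0.195, -0.19 , -0.185,
       -0.18 , -0.175, -0.17 , -0.165, -0.16 , -0.155, -0.15 , -0.145,
       -0.14 , -0.135, -0.13 , -0.125]))
pull 135 [-0.2499  0.0641  0.0344] [-0.2552  0.0213  0.0261] [-0.2405  0.1094  0.0419]
tab 18 [-0.2208 -0.0097  0.0899] [-0.2215 -0.019   0.0703] [-0.218  -0.      0.0945]
dividers (array([ 2,  2, 28, 31,  2,  2,  3,  2,  1, 34, 28,  3, 32,  3,  2,  1,  2,
       10, 45]), array([-0.2  , -0.195, -0.19 , -0.185, -0.18 , -0.175, -0.17 , -0.165,
       -0.16 , -0.155, -0.15 , -0.145, -0.14 , -0.135, -0.13 , -0.125,
       -0.12 , -0.115, -0.11 , -0.105]))
bottle 241 [-0.1175 -0.2169  0.078 ] [-0.1326
[... 748 characters left out ...]
0161  0.0897] [-0.2212 -0.0244  0.0701] [-0.2183 -0.0032  0.0945]
dividers (array([ 6,  4, 20, 14,  7,  3,  8,  7,  6, 26, 16,  4, 28, 12,  7,  6,  3,
        5, 26]), array([-0.2  , -0.195, -0.19 , -0.185, -0.18 , -0.175, -0.17 , -0.165,
       -0.16 , -0.155, -0.15 , -0.145, -0.14 , -0.135, -0.13 , -0.125,
       -0.12 , -0.115, -0.11 , -0.105]))
bottle 573 [-0.1012 -0.2216  0.0696] [-0.1323 -0.2487  0.0301] [ 0.0455 -0.15    0.1095]
small plane 123 [0.4311 0.3477 0.0639] [0.2655 0.784  0.5612] tilt 55.86203277964255 yaw n 71.29270689346816
pot [0.5888 0.3019 0.0201] [0.6666 0.3801 0.1797]
punch [0.3783 0.1804 0.0203] [0.4195 0.2265 0.0916]
cup [0.5888 0.3019 0.0201] [0.6666 0.3801 0.1797]
```

View pics/b.png

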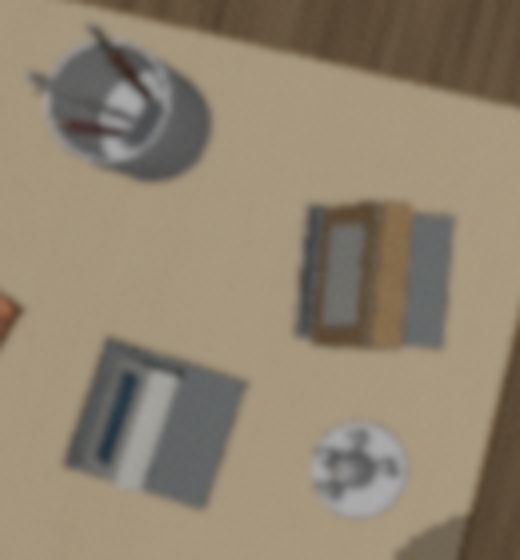

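The crop shows the white carton in the stand at (110–247, 335–508), top edge to the image right, and the brown carton in the other stand at (300–450, 205–345). The punch stand is at (358,468) in this crop, and it clears the white carton's stand.

```bash
cat >> h.py <<'E'
def Rdown(yx,tilt=0):  # tool x at yaw yx (deg), z down; tilt (deg) turns about tool x
    return R_.from_euler('z',yx,degrees=True)*R_.from_euler('x',180,degrees=True)*R_.from_euler('x',tilt,degrees=True)
def go(gp,R,show=True):
    s=read_state();R0=R_.from_rotvec(s["ee_rot"]);t=np.array(gp)-R.apply([0,0,.167])
    sh=R0.inv().apply(t-s["tool_pos"])/.5;tr=(R0.inv()*R).as_rotvec()/np.pi
    print("x %.3f y %.3f z %.3f rx %.3f ry %.3f rz %.3f"%(*sh,*tr),"| t %.2f q"%s["time_s"],np.round(s["joint_positions"],2),"F",np.round(s["ft_force"],1),"w %.4f g %.1f"%(s["gripper_width"],s["grip_force"]),"gp",np.round(s["tool_pos"]+R0.apply([0,0,.167]),4))
E
python3 - <<'E'
from h import *
print(c2w([-.151,-.071,0]))
go(c2w([-.151,-.071,.135]),Rdown(154.5))
E
```

```text
[ 0.58264333 -0.21857638  0.        ]
x 0.877 y -0.217 z 0.205 rx -0.000 ry -0.000 rz -0.722 | t 0.10 q [-1.23  0.35  1.65  0.    1.14 -0.08] F [ 0.1  0.1 -0. ] w 0.0930 g 0.0 gp [ 0.2291 -0.4997  0.2373]
```

Emit:
jog_arm(
  plan=[
    {"x":0.08,"y":-0.02,"rz":-0.04},
    {"x":0.16,"y":-0.04,"rz":-0.08},
    {"x":0.24,"y":-0.06,"rz":-0.12},
    {"x":0.32,"y":-0.08,"rz":-0.16,"hand":50},
    {"x":0.4,"y":-0.1,"rz":-0.2},
    {"x":0.48,"y":-0.12,"rz":-0.235},
    {"x":0.56,"y":-0.14,"rz":-0.27},
    {"x":0.64,"y":-0.16,"rz":-0.305},
    {"x":0.72,"y":-0.18,"rz":-0.34},
    {"x":0.8,"y":-0.2,"z":0.05,"rz":-0.375},
  ],
)

```text
schema error: expected keys x, y, z, rx, ry, rz, hand
```

```bash
python3 - <<'E'
from h import *
go(c2w([-.151,-.071,.135]),Rdown(154.5))
E
```

```text
x 0.877 y -0.217 z 0.205 rx -0.000 ry -0.000 rz -0.722 | t 0.10 q [-1.23  0.35  1.65  0.    1.14 -0.08] F [ 0.1  0.1 -0. ] w 0.0930 g 0.0 gp [ 0.2291 -0.4997  0.2373]
```

Emit:
jog_arm(
  plan=[
    {"x":0.08,"y":-0.02,"z":0,"rx":0,"ry":0,"rz":-0.04,"hand":50},
    {"x":0.16,"y":-0.04,"z":0,"rx":0,"ry":0,"rz":-0.08,"hand":50},
    {"x":0.24,"y":-0.06,"z":0,"rx":0,"ry":0,"rz":-0.12,"hand":50},
    {"x":0.32,"y":-0.08,"z":0,"rx":0,"ry":0,"rz":-0.16,"hand":50},
    {"x":0.4,"y":-0.1,"z":0,"rx":0,"ry":0,"rz":-0.2,"hand":50},
    {"x":0.48,"y":-0.12,"z":0,"rx":0,"ry":0,"rz":-0.235,"hand":50},
    {"x":0.56,"y":-0.14,"z":0,"rx":0,"ry":0,"rz":-0.27,"hand":50},
    {"x":0.64,"y":-0.16,"z":0,"rx":0,"ry":0,"rz":-0.305,"hand":50},
    {"x":0.72,"y":-0.18,"z":0,"rx":0,"ry":0,"rz":-0.34,"hand":50},
    {"x":0.8,"y":-0.2,"z":0.05,"rx":0,"ry":0,"rz":-0.375,"hand":50},
  ],
)

```text
time_s: 0.93
tool_pos: [0.5491, -0.2441, 0.3862]
ee_rot: [2.169, 2.265, 0.003]
ft_force: [0.6, -1.4, 0.4]
gripper_width: 0.0499
grip_force: 0.0
```

```bash
python3 - <<'E'
from h import *
go(c2w([-.151,-.071,.135]),Rdown(154.5))
E
```

```text
x 0.049 y 0.068 z 0.169 rx 0.001 ry 0.002 rz -0.345 | t 0.93 q [-0.5   0.46  1.54  0.    1.14 -0.54] F [ 0.6 -1.4  0.4] w 0.0499 g 0.0 gp [ 0.55   -0.2446  0.2192]
```

Emit:
jog_arm(
  plan=[
    {"x":0.005,"y":0.007,"z":0.02,"rx":0,"ry":0,"rz":-0.038,"hand":50},
    {"x":0.01,"y":0.014,"z":0.04,"rx":0,"ry":0,"rz":-0.076,"hand":50},
    {"x":0.015,"y":0.021,"z":0.06,"rx":0,"ry":0,"rz":-0.114,"hand":50},
    {"x":0.02,"y":0.028,"z":0.08,"rx":0,"ry":0,"rz":-0.152,"hand":50},
    {"x":0.03,"y":0.04,"z":0.1,"rx":0,"ry":0,"rz":-0.19,"hand":50},
    {"x":0.035,"y":0.05,"z":0.12,"rx":0,"ry":0,"rz":-0.228,"hand":50},
    {"x":0.04,"y":0.06,"z":0.14,"rx":0,"ry":0,"rz":-0.266,"hand":50},
    {"x":0.049,"y":0.068,"z":0.16,"rx":0,"ry":0,"rz":-0.304,"hand":50},
    {"x":0.049,"y":0.068,"z":0.169,"rx":0,"ry":0,"rz":-0.345,"hand":50},
    {"x":0.049,"y":0.068,"z":0.169,"rx":0,"ry":0,"rz":-0.345,"hand":50},
  ],
)

```text
time_s: 1.77
tool_pos: [0.5796, -0.2198, 0.297]
ee_rot: [-0.69, -3.062, -0.001]
ft_force: [-0.0, 0.8, 0.2]
gripper_width: 0.0497
grip_force: 0.0
```

```bash
python3 - <<'E'
from h import *
go(c2w([-.151,-.071,.135]),Rdown(154.5))
p,d=capture("side");np.save("side1.npy",d)
crop("side",p,(290,190,490,340),4,"pics/c.png")
P=cloud("side",d);C=w2c(P).reshape(-1,3)
# finger tips as seen by camera: points with z .11-.135 near handle
f=C[(C[:,0]>-.2)&(C[:,0]<-.11)&(C[:,1]>-.13)&(C[:,1]<0)&(C[:,2]>.112)&(C[:,2]<.14)]
for a in f[np.argsort(f[:,1])][::max(1,len(f)//25)]:print(a.round(3))
E
```

```text
x -0.004 y 0.005 z -0.010 rx -0.000 ry -0.001 rz 0.000 | t 1.77 q [-0.44  0.6   1.55 -0.    1.   -1.56] F [-0.   0.8  0.2] w 0.0497 g 0.0 gp [ 0.5792 -0.2196  0.13  ]
[-0.149 -0.117  0.129]
[-0.157 -0.116  0.137]
[-0.163 -0.116  0.127]
[-0.158 -0.116  0.124]
[-0.163 -0.115  0.132]
[-0.15  -0.115  0.136]
[-0.152 -0.114  0.138]
[-0.151 -0.114  0.126]
[-0.157 -0.113  0.137]
[-0.154 -0.113  0.131]
[-0.147 -0.113  0.128]
[-0.154 -0.113  0.125]
[-0.161 -0.113  0.136]
[-0.145 -0.113  0.137]
[-0.163 -0.112  0.133]
[-0.149 -0.112  0.128]
[-0.161 -0.112  0.139]
[-0.149 -0.112  0.121]
[-0.147 -0.112  0.133]
[-0.151 -0.111  0.121]
[-0.158 -0.111  0.123]
[-0.147 -0.111  0.124]
[-0.159 -0.111  0.138]
[-0.156 -0.111  0.12 ]
[-0.151 -0.11   0.126]
[-0.145 -0.109  0.132]
[-0.163 -0.105  0.13 ]
```

View pics/c.png

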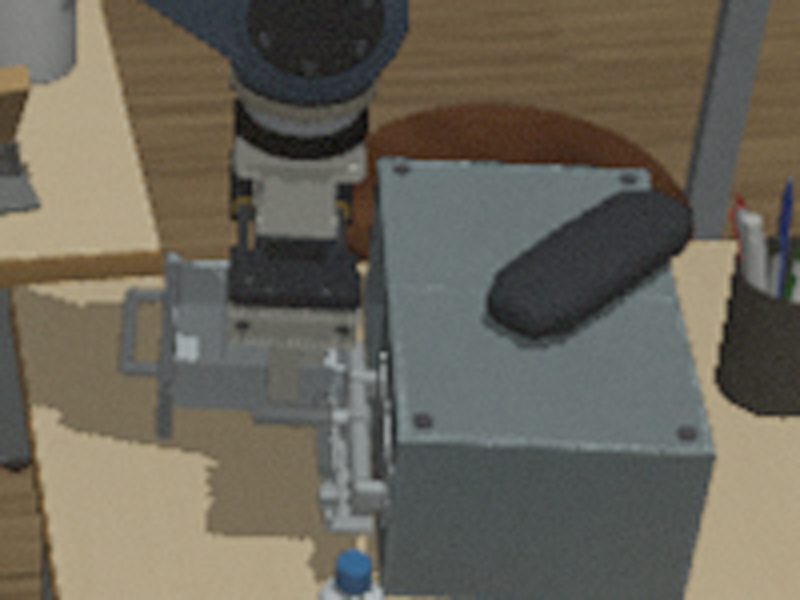

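The side crop shows the gripper above the bolt handle, with the fingers straddling it near (300,350) and the bolt land at (350,440). The drawer is to the left and the bottle cap is at (353,570).

```bash
python3 - <<'E'
from h import *
np.set_printoptions(precision=4,suppress=True)
def yaw(p):
    v=cv2.fitLine(p[:,:2].astype(np.float32),cv2.DIST_HUBER,0,.001,.001).ravel();return np.degrees(np.arctan2(v[1],v[0]))
for nm,n in(("top","top0"),("side","side0")):
    P=cloud(nm,np.load(n+".npy")).reshape(-1,3);P=P[~np.isnan(P[:,0])];C=w2c(P)
    m=lambda a,b,c,d,e,f:(C[:,0]>a)&(C[:,0]<b)&(C[:,1]>c)&(C[:,1]<d)&(C[:,2]>e)&(C[:,2]<f)
    r=C[m(-.24,-.21,.01,.125,.042,.058)];print(nm,"rim",len(r),yaw(r),np.median(r,0))
    r=C[m(-.195,-.175,.015,.12,.042,.056)];print("div1",len(r),yaw(r),np.median(r,0))
    r=C[m(-.26,-.235,.025,.105,.025,.042)];print("pull",len(r),yaw(r),np.median(r,0))
    for lo in(.115,.119):
        e=C[m(-.11,-.04,-.13,.13,lo,.132)];b=np.floor(e[:,1]/.01);ed=np.array([[e[b==k][:,0].min(),(k+.5)*.01] for k in np.unique(b)]);print("front edge",yaw(ed),np.median(ed[:,0]),len(ed))
    e=C[m(-.07,.07,-.17,.17,.119,.131)];b=np.floor(e[:,0]/.01);
    for f in(np.min,np.max):
        ed=np.array([[(k+.5)*.01,f(e[b==k][:,1])] for k in np.unique(b)]);print("end",f.__name__,yaw(ed),np.median(ed[:,1]))
    r=C[m(-.166,-.138,-.1,-.05,.068,.09)];print("handle",len(r),yaw(r),np.median(r,0))
    r=C[m(-.24,-.2,-.04,.16,.03,.056)];print("front y extents",np.percentile(r[:,1],[1,99]))
p,d=capture("top");P=cloud("top",d);C=w2c(P)
np.save("top1.npy",d);m=(C[...,0]>-.26)&(C[...,0]<-.05)&(C[...,1]>-.2)&(C[...,1]<.08)&(C[...,2]>.18)&(C[...,2]<.26)
c=C[m];print("body",len(c),np.percentile(c,[1,50,99],axis=0))
s=read_state();print("tcp cab",w2c(s["tool_pos"]))
E
```

```text
top rim 187 89.98466 [-0.2236  0.0669  0.0502]
div1 64 -89.95812 [-0.185   0.0743  0.048 ]
pull 122 -89.71367 [-0.2498  0.0639  0.0344]
front edge -89.94177 -0.08972564827605944 26
front edge -89.881424 -0.08957346656646084 26
end min -0.12940045 -0.1439615125096598
end max -0.08486506 0.14511082518706203
handle 52 0.9494847 [-0.1519 -0.0691  0.0798]
front y extents [-0.0164  0.1283]
side rim 96 87.63267 [-0.2233  0.0742  0.0506]
div1 47 -89.31367 [-0.1851  0.1088  0.0476]
pull 75 85.49816 [-0.2496  0.0715  0.0344]
front edge 89.86757 -0.0889773790810025 26
front edge 89.960396 -0.08871770332633691 26
end min 0.041175384 -0.14995235963839165
end max -0.4335077 0.14216679255676856
handle 59 2.586717 [-0.153  -0.0756  0.0787]
front y extents [-0.025   0.1216]
body 442 [[-0.1884 -0.0137  0.2111]
 [-0.157   0.0073  0.239 ]
 [-0.1183  0.0223  0.2446]]
tcp cab [-0.1529 -0.0736  0.2985]
```

```bash
python3 - <<'E'
from h import *
go(c2w([-.151,-.071,.078]),Rdown(154.5))
E
```

```text
x -0.004 y 0.005 z 0.107 rx -0.000 ry -0.000 rz -0.003 | t 1.87 q [-0.44  0.6   1.55 -0.    1.   -1.55] F [ 0.2  0.2 -0. ] w 0.0501 g 0.0 gp [ 0.5797 -0.2201  0.1315]
```

Emit:
jog_arm(
  newtons=6,
  plan=[
    {"x":-0.004,"y":0.005,"z":0.03,"rx":0,"ry":0,"rz":0,"hand":50},
    {"x":-0.004,"y":0.005,"z":0.06,"rx":0,"ry":0,"rz":0,"hand":50},
    {"x":-0.004,"y":0.005,"z":0.09,"rx":0,"ry":0,"rz":0,"hand":40},
    {"x":-0.004,"y":0.005,"z":0.107,"rx":0,"ry":0,"rz":0,"hand":32},
    {"x":-0.004,"y":0.005,"z":0.107,"rx":0,"ry":0,"rz":0,"hand":25},
    {"x":-0.004,"y":0.005,"z":0.107,"rx":0,"ry":0,"rz":0,"hand":15},
    {"x":-0.004,"y":0.005,"z":0.107,"rx":0,"ry":0,"rz":0,"hand":5},
    {"x":-0.004,"y":0.005,"z":0.107,"rx":0,"ry":0,"rz":0,"hand":5},
    {"x":-0.004,"y":0.005,"z":0.107,"rx":0,"ry":0,"rz":0,"hand":5},
    {"x":-0.004,"y":0.005,"z":0.107,"rx":0,"ry":0,"rz":0,"hand":5},
  ],
)

```text
time_s: 2.7
tool_pos: [0.5828, -0.2192, 0.246]
ee_rot: [0.701, 3.061, -0.002]
ft_force: [-2.7, -4.8, 2.1]
gripper_width: 0.0123
grip_force: 6.0
```

```bash
python3 - <<'E'
from h import *
go(c2w([-.151,-.071,.078]),Rdown(154.5))
s=read_state();print("F cab",w2c(s["ft_force"]+Oc),w2c(s["tool_pos"]),s["wrist_torque"])
E
```

```text
x 0.001 y 0.001 z 0.002 rx -0.000 ry 0.000 rz -0.002 | t 2.70 q [-0.43  0.67  1.57 -0.    0.9  -1.55] F [-2.7 -4.8  2.1] w 0.0123 g 6.0 gp [ 0.5829 -0.2194  0.079 ]
F cab [-0.32977645 -5.46740976  2.08337866] [-0.15059677 -0.07151669  0.24597226] [-0.68322256  0.23223823  0.05000287]
```

Emit:
jog_arm(
  newtons=15,
  plan=[
    {"x":0,"y":-0.003,"z":0,"rx":0,"ry":0,"rz":0,"hand":5},
    {"x":-0.001,"y":-0.003,"z":-0.014,"rx":0,"ry":0,"rz":0,"hand":5},
    {"x":-0.005,"y":-0.003,"z":-0.028,"rx":0,"ry":0,"rz":0,"hand":5},
    {"x":-0.01,"y":-0.003,"z":-0.042,"rx":0,"ry":0,"rz":0,"hand":5},
    {"x":-0.018,"y":-0.003,"z":-0.054,"rx":0,"ry":0,"rz":0,"hand":5},
    {"x":-0.027,"y":-0.003,"z":-0.065,"rx":0,"ry":0,"rz":0,"hand":5},
    {"x":-0.038,"y":-0.003,"z":-0.073,"rx":0,"ry":0,"rz":0,"hand":5},
    {"x":-0.038,"y":-0.003,"z":-0.073,"rx":0,"ry":0,"rz":0,"hand":5},
    {"x":-0.038,"y":-0.003,"z":-0.073,"rx":0,"ry":0,"rz":0,"hand":5},
    {"x":-0.038,"y":-0.003,"z":-0.073,"rx":0,"ry":0,"rz":0,"hand":5},
  ],
)

```text
time_s: 3.53
tool_pos: [0.5994, -0.2284, 0.2823]
ee_rot: [0.7, 3.061, -0.0]
ft_force: [-2.9, 1.2, 6.2]
gripper_width: 0.0113
grip_force: 15.0
```

```bash
python3 - <<'E'
from h import *
s=read_state();print("F cab",w2c(s["ft_force"]+Oc),w2c(s["tool_pos"])-[0,0,.167],s["gripper_width"],s["grip_force"])
E
```

```text
F cab [-3.10786181 -0.15716619  6.24371995] [-0.131629  -0.0726203  0.1152865] 0.011286605002457173 14.999222606420517
```

Emit:
jog_arm(
  plan=[
    {"x":0,"y":-0.015,"z":0,"rx":0,"ry":0,"rz":0,"hand":5},
    {"x":0,"y":-0.03,"z":0,"rx":0,"ry":0,"rz":0,"hand":5},
    {"x":0,"y":-0.045,"z":0,"rx":0,"ry":0,"rz":0,"hand":5},
    {"x":0,"y":-0.06,"z":0,"rx":0,"ry":0,"rz":0,"hand":5},
    {"x":0,"y":-0.075,"z":0,"rx":0,"ry":0,"rz":0,"hand":5},
    {"x":0,"y":-0.09,"z":0,"rx":0,"ry":0,"rz":0,"hand":5},
    {"x":0,"y":-0.1,"z":0,"rx":0,"ry":0,"rz":0,"hand":5},
    {"x":0,"y":-0.108,"z":0,"rx":0,"ry":0,"rz":0,"hand":5},
    {"x":0,"y":-0.11,"z":0,"rx":0,"ry":0,"rz":0,"hand":5},
    {"x":0,"y":-0.11,"z":0,"rx":0,"ry":0,"rz":0,"hand":5},
  ],
)

```text
time_s: 4.37
tool_pos: [0.5757, -0.2777, 0.2822]
ee_rot: [0.701, 3.06, 0.001]
ft_force: [-0.7, 3.9, 5.6]
gripper_width: 0.0112
grip_force: 15.0
```

```bash
python3 - <<'E'
from h import *
s=read_state();print("F cab",w2c(s["ft_force"]+Oc),w2c(s["tool_pos"])-[0,0,.167],s["gripper_width"],s["grip_force"])
E
```

```text
F cab [-2.26016057  3.20973098  5.64490306] [-0.13184443 -0.12738079  0.11522591] 0.011206699225338389 15.002574920654297
```

Emit:
jog_arm(
  newtons=8,
  plan=[
    {"x":0.011,"y":0,"z":0.008,"rx":0,"ry":0,"rz":0,"hand":5},
    {"x":0.02,"y":0,"z":0.019,"rx":0,"ry":0,"rz":0,"hand":5},
    {"x":0.028,"y":0,"z":0.031,"rx":0,"ry":0,"rz":0,"hand":5},
    {"x":0.033,"y":0,"z":0.045,"rx":0,"ry":0,"rz":0,"hand":5},
    {"x":0.037,"y":0,"z":0.059,"rx":0,"ry":0,"rz":0,"hand":5},
    {"x":0.038,"y":0,"z":0.073,"rx":0,"ry":0,"rz":0,"hand":5},
    {"x":0.038,"y":0,"z":0.077,"rx":0,"ry":0,"rz":0,"hand":5},
    {"x":0.038,"y":0,"z":0.077,"rx":0,"ry":0,"rz":0,"hand":5},
    {"x":0.038,"y":0,"z":0.077,"rx":0,"ry":0,"rz":0,"hand":5},
    {"x":0.038,"y":0,"z":0.077,"rx":0,"ry":0,"rz":0,"hand":5},
  ],
)

```text
time_s: 5.2
tool_pos: [0.5581, -0.2693, 0.2428]
ee_rot: [-0.7, -3.062, -0.001]
ft_force: [1.6, 5.3, 5.2]
gripper_width: 0.0116
grip_force: 8.0
```

```bash
python3 - <<'E'
from h import *
s=read_state();print("F cab",w2c(s["ft_force"]+Oc),w2c(s["tool_pos"])-[0,0,.167],s["gripper_width"],s["grip_force"])
E
```

```text
F cab [-0.80745643  5.51960726  5.19790077] [-0.15132563 -0.12736006  0.07583296] 0.011632088712274702 8.00510086119175
```

Emit:
jog_arm(
  plan=[
    {"x":0,"y":0,"z":-0.002,"rx":0,"ry":0,"rz":0,"hand":40},
    {"x":0,"y":0,"z":-0.002,"rx":0,"ry":0,"rz":0,"hand":40},
    {"x":0,"y":0,"z":-0.002,"rx":0,"ry":0,"rz":0,"hand":40},
    {"x":0,"y":0,"z":-0.002,"rx":0,"ry":0,"rz":0,"hand":40},
    {"x":0,"y":0,"z":-0.06,"rx":0,"ry":0,"rz":0,"hand":40},
    {"x":0,"y":0,"z":-0.14,"rx":0,"ry":0,"rz":0,"hand":40},
    {"x":0,"y":0,"z":-0.22,"rx":0,"ry":0,"rz":0,"hand":40},
    {"x":0,"y":0,"z":-0.3,"rx":0,"ry":0,"rz":0,"hand":40},
    {"x":0,"y":0,"z":-0.3,"rx":0,"ry":0,"rz":0,"hand":40},
    {"x":0,"y":0,"z":-0.3,"rx":0,"ry":0,"rz":0,"hand":40},
  ],
)

```text
time_s: 6.03
tool_pos: [0.5582, -0.2698, 0.3951]
ee_rot: [0.7, 3.059, -0.002]
ft_force: [0.5, 0.2, -0.5]
gripper_width: 0.0402
grip_force: 0.0
```

```bash
python3 - <<'E'
from h import *
np.set_printoptions(precision=4,suppress=True)
for n in("side",):
    p,d=capture(n);C=w2c(cloud(n,d).reshape(-1,3))
    h=C[(C[:,0]>-.175)&(C[:,0]<-.135)&(C[:,1]<-.05)&(C[:,1]>-.18)&(C[:,2]>.05)&(C[:,2]<.13)];print(n,len(h),np.median(h,0),h.min(0),h.max(0))
# carton model: stand axes
P=cloud("top",np.load("top0.npy"));Sd=cloud("side",np.load("side0.npy"))
def fit(Q,r=None):
    q=Q.reshape(-1,3);q=q[~np.isnan(q[:,0])]
    return q[(abs(q[:,0]-.43)<.07)&(abs(q[:,1]-.34)<.07)]
for nm,Q in(("top",P),("side",Sd)):
    q=fit(Q);print(nm,len(q))
    for yaw in(69,70.5,72):
        a=np.radians(yaw);ux=np.array([np.cos(a),np.sin(a),0]);uy=np.array([-np.sin(a),np.cos(a),0])
        up=q[q[:,2]>.055];b=up@uy;base=q[(q[:,2]>.012)];e=base@ux
        t=np.radians(31.5);cz=np.sin(0)*0+ux*np.cos(t)+np.array([0,0,np.sin(t)]);cx=ux*np.sin(t)-np.array([0,0,np.cos(t)])
        f=up[(up[:,2]<.085)];dz=f@cz;dx=up@cx
        print(yaw,"uy ext",np.percentile(b,[2,98]),"n-plane med/std",np.median(dz),dz.std(),"top edge dx",np.percentile(dx,[1,3,10]),"zmax",np.percentile(up[:,2],[90,98]),"base x",np.percentile(e,[1,99]))
go([.43,.335,.2],Rdown(160.5))
E
```

```text
side 69 [-0.1529 -0.1306  0.079 ] [-0.1675 -0.1373  0.0714] [-0.1367 -0.1225  0.0851]
top 2773
69 uy ext [-0.3156 -0.243 ] n-plane med/std 0.4401970666371078 0.006757871641896472 top edge dx [0.1598 0.1614 0.1628] zmax [0.0893 0.0924] base x [0.435  0.5119]
70.5 uy ext [-0.3277 -0.2549] n-plane med/std 0.4342065901745741 0.006724373231847421 top edge dx [0.1561 0.1574 0.1589] zmax [0.0893 0.0924] base x [0.4274 0.504 ]
72 uy ext [-0.3396 -0.2666] n-plane med/std 0.42768267384246433 0.006720125309231052 top edge dx [0.1522 0.1533 0.1547] zmax [0.0893 0.0924] base x [0.4201 0.4963]
side 932Traceback (most recent call last):
  File "<stdin>", line 18, in <module>
    return _quantile_unchecked(
        a, q, axis, out, overwrite_input, method, keepdims, weights)
    return _ureduce(a,
                    func=_quantile_ureduce_func,
    ...<5 lines>...
                    overwrite_input=overwrite_input,
                    method=method)
    r = func(a, **kwargs)
    result = _quantile(arr,
                       quantiles=q,
    ...<2 lines>...
                       out=out,
                       weights=wgt)
    slices_having_nans = np.isnan(arr[-1, ...])
                                  ~~~^^^^^^^^^
IndexError: index -1 is out of bounds for axis 0 with size 0
```

```bash
cat >> h.py <<'E'
def axes(yaw,t=np.radians(31.5)):
    ux=np.array([np.cos(yaw),np.sin(yaw),0]);uz=np.array([0,0,1.])
    cx=ux*np.sin(t)-uz*np.cos(t);cz=ux*np.cos(t)+uz*np.sin(t);return np.stack([cx,np.cross(cz,cx),cz],1)
E
python3 - <<'E'
from h import *
from scipy.optimize import least_squares
P=cloud("top",np.load("top0.npy")).reshape(-1,3);P=P[~np.isnan(P[:,0])]
q=P[(abs(P[:,0]-.43)<.06)&(abs(P[:,1]-.34)<.06)&(P[:,2]>.058)]
H=np.array([.0375,.0375,.0085])
def res(p):
    l=(q-p[:3])@axes(p[3]);o=abs(l)-H
    return np.linalg.norm(np.maximum(o,0),axis=1)+np.minimum(o.max(1),0)
for y0 in(69,72):
    r=least_squares(res,[.43,.34,.053,np.radians(y0)],loss="soft_l1",f_scale=.002);print(r.x[:3],np.degrees(r.x[3]),len(q),abs(res(r.x)).mean())
c=r.x[:3];A=axes(r.x[3]);np.save("carton.npy",r.x)
yx=np.degrees(r.x[3])+90
R=Rdown(yx,0)
for t in(31.5,-31.5):print(t,Rdown(yx,t).as_matrix()[:,2],A[:,0])
go([.43,.335,.25],Rdown(yx))
E
```

```text
[0.43036129 0.34371519 0.0541637 ] 71.48911948000583 348 0.001410263084854717
[0.43049376 0.34360538 0.05421146] 71.63048059617573 348 0.00140972039638776
31.5 [-0.16466239 -0.49587402 -0.85264016] [ 0.16466239  0.49587402 -0.85264016]
-31.5 [ 0.16466239  0.49587402 -0.85264016] [ 0.16466239  0.49587402 -0.85264016]
x 0.756 y 0.978 z -0.048 rx -0.000 ry 0.000 rz -0.041 | t 6.08 q [-0.53  0.49  1.47 -0.    1.18 -1.65] F [ 0.   0.4 -0.1] w 0.0400 g 0.0 gp [ 0.558  -0.2697  0.226 ]
```

The handle has moved 55 mm in the side view and sits at its original height, so the bolt is drawn. I'll take the carton by its side edges. That keeps the wide gripper body clear of the punch stand.

```bash
cat >> h.py <<'E'
def pick(back,ds=-.024):
    p=np.load("carton.npy");A=axes(p[3]);R=Rdown(np.degrees(p[3]))*R_.from_euler('y',15.75,degrees=True)
    return p[:3]+A[:,0]*ds-R.apply([0,0,back]),R
E
python3 - <<'E'
from h import *
g,R=pick(.1);print(g,R.as_matrix().round(2).tolist());go(g,R)
E
```

```text
[0.41798757 0.30594352 0.17092034] [[0.3, 0.95, 0.09], [0.91, -0.32, 0.26], [0.27, 0.0, -0.96]]
x 0.741 y 0.825 z 0.122 rx -0.063 ry 0.072 rz 0.456 | t 6.08 q [-0.53  0.49  1.47 -0.    1.18 -1.65] F [ 0.   0.4 -0.1] w 0.0400 g 0.0 gp [ 0.558  -0.2697  0.226 ]
```

Emit:
jog_arm(
  plan=[
    {"x":0.05,"y":0.055,"z":0,"rx":0,"ry":0,"rz":0.038,"hand":93},
    {"x":0.1,"y":0.11,"z":0,"rx":0,"ry":0,"rz":0.076,"hand":93},
    {"x":0.15,"y":0.165,"z":0,"rx":0,"ry":0,"rz":0.114,"hand":93},
    {"x":0.2,"y":0.22,"z":0,"rx":0,"ry":0,"rz":0.152,"hand":93},
    {"x":0.25,"y":0.275,"z":0,"rx":0,"ry":0,"rz":0.19,"hand":93},
    {"x":0.3,"y":0.33,"z":0,"rx":0,"ry":0,"rz":0.228,"hand":93},
    {"x":0.35,"y":0.385,"z":0,"rx":0,"ry":0,"rz":0.266,"hand":93},
    {"x":0.4,"y":0.44,"z":0,"rx":0,"ry":0,"rz":0.304,"hand":93},
    {"x":0.45,"y":0.495,"z":0,"rx":0,"ry":0,"rz":0.342,"hand":93},
    {"x":0.5,"y":0.55,"z":0,"rx":0,"ry":0,"rz":0.38,"hand":93},
  ],
)

```text
time_s: 6.92
tool_pos: [0.4533, 0.0828, 0.3914]
ee_rot: [-2.277, -2.162, 0.004]
ft_force: [-0.5, -0.0, -0.2]
gripper_width: 0.0924
grip_force: 0.0
```

```bash
python3 - <<'E'
from h import *
g,R=pick(.1);go(g,R)
E
```

```text
x 0.355 y -0.117 z 0.120 rx -0.013 ry 0.087 rz 0.085 | t 6.92 q [ 0.08  0.2   1.89 -0.    1.05  0.13] F [-0.5 -0.  -0.2] w 0.0924 g 0.0 gp [0.4528 0.0827 0.2244]
```

Emit:
jog_arm(
  plan=[
    {"x":0.06,"y":-0.02,"z":0,"rx":-0.002,"ry":0.014,"rz":0.014,"hand":93},
    {"x":0.12,"y":-0.04,"z":0,"rx":-0.004,"ry":0.028,"rz":0.028,"hand":93},
    {"x":0.18,"y":-0.06,"z":0.02,"rx":-0.006,"ry":0.042,"rz":0.042,"hand":93},
    {"x":0.24,"y":-0.08,"z":0.04,"rx":-0.008,"ry":0.056,"rz":0.056,"hand":93},
    {"x":0.3,"y":-0.1,"z":0.07,"rx":-0.01,"ry":0.07,"rz":0.07,"hand":93},
    {"x":0.34,"y":-0.11,"z":0.1,"rx":-0.012,"ry":0.08,"rz":0.08,"hand":93},
    {"x":0.355,"y":-0.117,"z":0.12,"rx":-0.013,"ry":0.087,"rz":0.085,"hand":93},
    {"x":0.355,"y":-0.117,"z":0.12,"rx":-0.013,"ry":0.087,"rz":0.085,"hand":93},
    {"x":0.355,"y":-0.117,"z":0.12,"rx":-0.013,"ry":0.087,"rz":0.085,"hand":93},
    {"x":0.355,"y":-0.117,"z":0.12,"rx":-0.013,"ry":0.087,"rz":0.085,"hand":93},
  ],
)

```text
time_s: 7.75
tool_pos: [0.4044, 0.2609, 0.3329]
ee_rot: [-2.399, -1.742, -0.334]
ft_force: [0.9, 0.1, -0.6]
gripper_width: 0.0932
grip_force: 0.0
```

```bash
python3 - <<'E'
from h import *
g,R=pick(.0);go(g,R)
p,d=capture("side");cv2.imwrite("pics/s2.png",cv2.resize(p[80:280,150:350],None,fx=3,fy=3,interpolation=2))
E
```

```text
x 0.003 y -0.003 z 0.203 rx 0.001 ry 0.000 rz 0.002 | t 7.75 q [0.44 0.3  1.95 0.3  0.73 0.55] F [ 0.9  0.1 -0.6] w 0.0932 g 0.0 gp [0.4189 0.3037 0.1722]
```

View pics/s2.png

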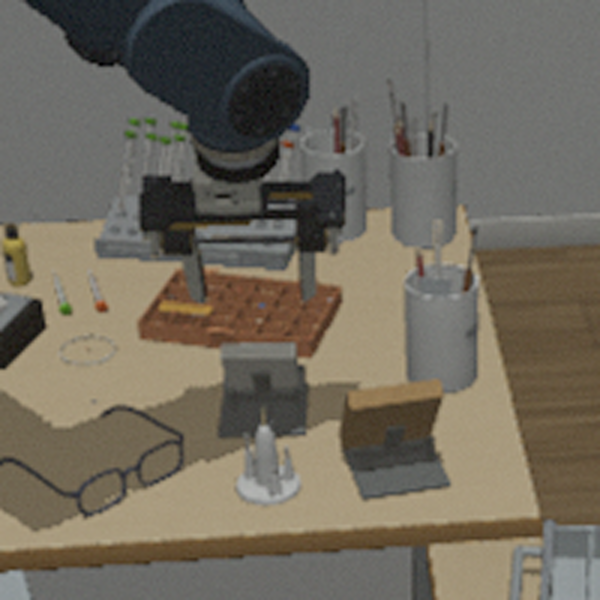

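The fingers at (195,290) and (310,290) straddle the white carton at (262,365), roughly symmetrically. The punch stand at (265,470) is clear of them.

Emit:
jog_arm(
  newtons=5,
  plan=[
    {"x":0.003,"y":-0.003,"z":0.06,"rx":0,"ry":0,"rz":0.002,"hand":93},
    {"x":0.003,"y":-0.003,"z":0.11,"rx":0,"ry":0,"rz":0.002,"hand":93},
    {"x":0.003,"y":-0.003,"z":0.15,"rx":0,"ry":0,"rz":0.002,"hand":93},
    {"x":0.003,"y":-0.003,"z":0.18,"rx":0,"ry":0,"rz":0.002,"hand":93},
    {"x":0.003,"y":-0.003,"z":0.203,"rx":0,"ry":0,"rz":0.002,"hand":93},
    {"x":0.003,"y":-0.003,"z":0.203,"rx":0,"ry":0,"rz":0.002,"hand":85},
    {"x":0.003,"y":-0.003,"z":0.203,"rx":0,"ry":0,"rz":0.002,"hand":80},
    {"x":0.003,"y":-0.003,"z":0.203,"rx":0,"ry":0,"rz":0.002,"hand":76},
    {"x":0.003,"y":-0.003,"z":0.203,"rx":0,"ry":0,"rz":0.002,"hand":65},
    {"x":0.003,"y":-0.003,"z":0.203,"rx":0,"ry":0,"rz":0.002,"hand":65},
  ],
)

```text
time_s: 8.63
tool_pos: [0.4123, 0.2894, 0.2368]
ee_rot: [-2.404, -1.734, -0.338]
ft_force: [0.4, -1.4, 2.5]
gripper_width: 0.0752
grip_force: 5.0
```

```bash
python3 - <<'E'
from h import *
g,R=pick(.0);go(g,R)
E
```

```text
x -0.002 y 0.000 z 0.002 rx 0.001 ry -0.001 rz 0.000 | t 8.63 q [0.49 0.5  1.95 0.38 0.52 0.49] F [ 0.4 -1.4  2.5] w 0.0752 g 5.0 gp [0.4273 0.3325 0.0761]
```

Emit:
jog_arm(
  newtons=14,
  plan=[
    {"x":0,"y":0,"z":0,"rx":0,"ry":0,"rz":0,"hand":65},
    {"x":0,"y":0,"z":0,"rx":0,"ry":0,"rz":0,"hand":65},
    {"x":-0.008,"y":0,"z":-0.029,"rx":0,"ry":0,"rz":0,"hand":65},
    {"x":-0.016,"y":0,"z":-0.058,"rx":0,"ry":0,"rz":0,"hand":65},
    {"x":-0.024,"y":0,"z":-0.087,"rx":0,"ry":0,"rz":0,"hand":65},
    {"x":-0.033,"y":0,"z":-0.116,"rx":0,"ry":0,"rz":0,"hand":65},
    {"x":-0.033,"y":0,"z":-0.17,"rx":0,"ry":0,"rz":0,"hand":65},
    {"x":-0.033,"y":0,"z":-0.22,"rx":0,"ry":0,"rz":0,"hand":65},
    {"x":-0.033,"y":0,"z":-0.26,"rx":0,"ry":0,"rz":0,"hand":65},
    {"x":-0.033,"y":0,"z":-0.26,"rx":0,"ry":0,"rz":0,"hand":65},
  ],
)

```text
time_s: 9.47
tool_pos: [0.3959, 0.2406, 0.3599]
ee_rot: [-2.404, -1.734, -0.343]
ft_force: [0.5, -0.0, -0.3]
gripper_width: 0.0748
grip_force: 14.0
```

```bash
cat >> h.py <<'E'
def place(z,x=-.203,y=.066,ty=-15.75):
    return c2w([x,y,z]),Rdown(154.5)*R_.from_euler('y',ty,degrees=True)
E
python3 - <<'E'
from h import *
np.set_printoptions(precision=4,suppress=True)
go(*place(.2))
# bay geometry from top0: floor points and side rims in cab coordinates
C=w2c(cloud("top",np.load("top0.npy")).reshape(-1,3));C=C[~np.isnan(C[:,0])]
b=C[(C[:,0]>-.215)&(C[:,0]<-.19)&(C[:,1]>-.03)&(C[:,1]<.16)]
k=np.round(b[:,1]/.004);
for j in np.unique(k):print("%.3f %.3f"%(j*.004,np.median(b[k==j][:,2])),end="; ")
print()
b=C[(C[:,0]>-.26)&(C[:,0]<-.13)&(C[:,1]>.03)&(C[:,1]<.1)];k=np.round(b[:,0]/.002)
for j in np.unique(k):print("%.3f %.3f"%(j*.002,np.median(b[k==j][:,2])),end="; ")
E
```

```text
x -0.440 y 0.485 z -0.125 rx 0.003 ry -0.143 rz -0.466 | t 9.47 q [0.41 0.22 1.96 0.29 0.78 0.54] F [ 0.5 -0.  -0.3] w 0.0748 g 14.0 gp [0.4114 0.2839 0.1994]
-0.028 0.001; -0.024 0.000; -0.020 -0.001; -0.016 -0.000; -0.012 0.000; -0.008 -0.001; -0.004 -0.000; -0.000 0.002; 0.004 0.001; 0.008 0.000; 0.012 0.049; 0.016 0.017; 0.020 0.017; 0.024 0.015; 0.028 0.018; 0.032 0.016; 0.036 0.017; 0.040 0.015; 0.044 0.016; 0.048 0.015; 0.052 0.016; 0.056 0.016; 0.060 0.019; 0.064 0.016; 0.068 0.016; 0.072 0.017; 0.076 0.017; 0.080 0.016; 0.084 0.017; 0.088 0.016; 0.092 0.017; 0.096 0.016; 0.100 0.018; 0.104 0.017; 0.108 0.018; 0.112 0.017; 0.116 0.019; 0.120 0.048; 0.124 -0.000; 0.128 0.000; 0.132 0.002; 0.136 -0.001; 0.140 0.000; 0.144 0.001; 0.148 0.001; 0.152 0.001; 0.156 0.000; 0.160 -0.001; 
-0.260 0.003; -0.258 -0.000; -0.256 0.001; -0.254 0.020; -0.252 0.034; -0.250 0.036; -0.248 0.034; -0.246 0.033; -0.242 -0.000; -0.240 0.001; -0.238 0.001; -0.236 0.001; -0.234 0.001; -0.232 0.001; -0.230 -0.001; -0.228 0.026; -0.226 0.049; -0.224 0.050; -0.222 0.050; -0.220 0.052; -0.218 0.049; -0.214 0.017; -0.212 0.019; -0.210 0.017; -0.208 0.016; -0.206 0.016; -0.204 0.017; -0.202 0.017; -0.200 0.016; -0.198 0.017; -0.196 0.016; -0.194 0.016; -0.192 0.017; -0.190 0.015; -0.188 0.017; -0.186 0.034; -0.184 0.048; -0.182 0.046; -0.178 0.018; -0.176 0.015; -0.174 0.017; -0.172 0.019; -0.170 0.017; -0.168 0.017; -0.166 0.015; -0.164 0.016; -0.162 0.017; -0.160 0.016; -0.158 0.017; -0.156 0.016; -0.154 0.013; -0.152 0.032; -0.150 0.044; -0.148 0.049; -0.144 0.019; -0.142 0.017; -0.140 0.016; -0.138 0.054; -0.136 0.087; -0.134 0.092; -0.132 0.092; -0.130 0.092;
```

Emit:
jog_arm(
  plan=[
    {"x":-0.02,"y":0.02,"z":-0.06,"rx":0,"ry":-0.011,"rz":-0.036,"hand":65},
    {"x":-0.07,"y":0.075,"z":-0.11,"rx":0,"ry":-0.022,"rz":-0.072,"hand":65},
    {"x":-0.12,"y":0.13,"z":-0.14,"rx":0,"ry":-0.033,"rz":-0.108,"hand":65},
    {"x":-0.17,"y":0.185,"z":-0.16,"rx":0,"ry":-0.044,"rz":-0.144,"hand":65},
    {"x":-0.22,"y":0.24,"z":-0.17,"rx":0,"ry":-0.055,"rz":-0.18,"hand":65},
    {"x":-0.27,"y":0.295,"z":-0.18,"rx":0,"ry":-0.066,"rz":-0.216,"hand":65},
    {"x":-0.32,"y":0.35,"z":-0.18,"rx":0,"ry":-0.077,"rz":-0.252,"hand":65},
    {"x":-0.36,"y":0.4,"z":-0.18,"rx":0,"ry":-0.088,"rz":-0.288,"hand":65},
    {"x":-0.4,"y":0.45,"z":-0.18,"rx":0,"ry":-0.1,"rz":-0.324,"hand":65},
    {"x":-0.44,"y":0.485,"z":-0.18,"rx":0,"ry":-0.11,"rz":-0.36,"hand":65},
  ],
)

```text
time_s: 10.3
tool_pos: [0.5523, -0.0614, 0.3825]
ee_rot: [1.112, 2.748, 0.011]
ft_force: [0.0, -0.6, -0.3]
gripper_width: 0.0747
grip_force: 14.0
```

```bash
python3 - <<'E'
from h import *
go(*place(.17,-.2015,.065))
E
```

```text
x 0.023 y 0.006 z 0.102 rx 0.001 ry -0.032 rz -0.104 | t 10.30 q [-0.19  0.36  1.7  -0.03  0.9  -0.97] F [ 0.  -0.6 -0.3] w 0.0747 g 14.0 gp [ 0.58   -0.0714  0.2181]
```

Emit:
jog_arm(
  plan=[
    {"x":0,"y":0,"z":0,"rx":0,"ry":-0.01,"rz":-0.034,"hand":65},
    {"x":0.01,"y":0.003,"z":0.02,"rx":0,"ry":-0.02,"rz":-0.068,"hand":65},
    {"x":0.023,"y":0.006,"z":0.04,"rx":0.001,"ry":-0.032,"rz":-0.104,"hand":65},
    {"x":0.023,"y":0.006,"z":0.07,"rx":0.001,"ry":-0.032,"rz":-0.104,"hand":65},
    {"x":0.023,"y":0.006,"z":0.102,"rx":0.001,"ry":-0.032,"rz":-0.104,"hand":65},
    {"x":0.023,"y":0.006,"z":0.102,"rx":0.001,"ry":-0.032,"rz":-0.104,"hand":65},
    {"x":0.023,"y":0.006,"z":0.102,"rx":0.001,"ry":-0.032,"rz":-0.104,"hand":65},
    {"x":0.023,"y":0.006,"z":0.102,"rx":0.001,"ry":-0.032,"rz":-0.104,"hand":65},
    {"x":0.023,"y":0.006,"z":0.102,"rx":0.001,"ry":-0.032,"rz":-0.104,"hand":65},
    {"x":0.023,"y":0.006,"z":0.102,"rx":0.001,"ry":-0.032,"rz":-0.104,"hand":65},
  ],
)

```text
time_s: 11.13
tool_pos: [0.5536, -0.0526, 0.3327]
ee_rot: [0.641, 2.8, -0.087]
ft_force: [1.0, 0.1, 0.7]
gripper_width: 0.0748
grip_force: 14.0
```

```bash
python3 - <<'E'
from h import *
np.set_printoptions(precision=4,suppress=True)
go(*place(.1,-.2015,.065));print(w2c(read_state()["tool_pos"]))
p,d=capture("side");crop("side",p,(280,170,430,320),4,"pics/s3.png")
C=w2c(cloud("side",d).reshape(-1,3))
f=C[(C[:,0]>-.27)&(C[:,0]<-.15)&(C[:,1]>-.03)&(C[:,1]<.14)&(C[:,2]>.1)&(C[:,2]<.155)]
k=np.round(f[:,2]/.008)
for j in np.unique(k):print(j*.008,(k==j).sum(),np.percentile(f[k==j],[2,50,98],axis=0)[:,:2].tolist())
E
```

```text
x 0.036 y -0.003 z 0.140 rx -0.000 ry 0.000 rz -0.002 | t 11.13 q [-0.17  0.41  1.77 -0.12  0.7  -1.21] F [1.  0.1 0.7] w 0.0748 g 14.0 gp [ 0.5945 -0.0722  0.172 ]
[-0.2486  0.0664  0.3327]
0.112 12 [[-0.20992884293166167, 0.026854166026633184], [-0.20156391885491526, 0.029791793749645044], [-0.1953485649247855, 0.03315962196734367]]
0.12 14 [[-0.20826128842836852, 0.025364717343357702], [-0.20307056663445505, 0.029269814569685887], [-0.19622413021369883, 0.03253294023631312]]
0.128 18 [[-0.20859527028750482, 0.02530601765506287], [-0.20212190364245297, 0.029564276584837026], [-0.19336358663281844, 0.03266549517232398]]
0.136 22 [[-0.20881209023415684, 0.025464055913795042], [-0.20117007554965488, 0.029606904932402575], [-0.1936504962441195, 0.034169764976201604]]
0.14400000000000002 15 [[-0.20916524152030752, 0.026243972103329915], [-0.2017136076153487, 0.029165668553253133], [-0.1946857122268898, 0.031775701246413504]]
0.152 7 [[-0.20582068805580672, 0.023053587612604193], [-0.1967448345384445, 0.026238400228720198], [-0.19418871629297801, 0.027099217803202603]]
```

View pics/s3.png

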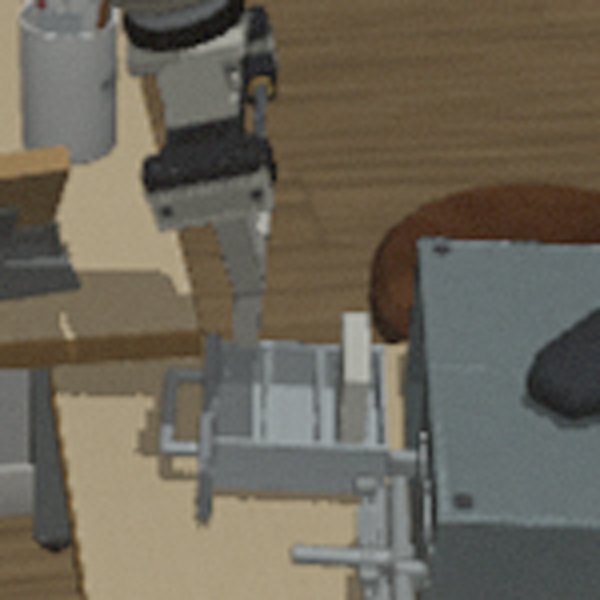

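The side crop shows the carton edge-on below the finger at (245,315), upright and over the front bay. The bolt handle at (320,555) is level and drawn back.

Emit:
jog_arm(
  plan=[
    {"x":0.005,"y":-0.003,"z":0.03,"rx":0,"ry":0,"rz":0,"hand":65},
    {"x":0.013,"y":-0.003,"z":0.06,"rx":0,"ry":0,"rz":0,"hand":65},
    {"x":0.021,"y":-0.003,"z":0.09,"rx":0,"ry":0,"rz":0,"hand":65},
    {"x":0.028,"y":-0.003,"z":0.115,"rx":0,"ry":0,"rz":0,"hand":65},
    {"x":0.035,"y":-0.003,"z":0.135,"rx":0,"ry":0,"rz":0,"hand":65},
    {"x":0.04,"y":-0.003,"z":0.155,"rx":0,"ry":0,"rz":0,"hand":65},
    {"x":0.043,"y":-0.003,"z":0.168,"rx":0,"ry":0,"rz":0,"hand":65},
    {"x":0.046,"y":-0.003,"z":0.176,"rx":0,"ry":0,"rz":0,"hand":65},
    {"x":0.046,"y":-0.003,"z":0.176,"rx":0,"ry":0,"rz":0,"hand":65},
    {"x":0.046,"y":-0.003,"z":0.176,"rx":0,"ry":0,"rz":0,"hand":65},
  ],
)

```text
time_s: 12.02
tool_pos: [0.5546, -0.0546, 0.2412]
ee_rot: [0.642, 2.8, -0.087]
ft_force: [-0.0, -0.7, 0.5]
gripper_width: 0.0747
grip_force: 14.0
```

```bash
python3 - <<'E'
from h import *
go(*place(.078,-.2015,.065))
E
```

```text
x 0.001 y 0.000 z 0.005 rx -0.000 ry -0.000 rz -0.002 | t 12.02 q [-0.17  0.56  1.82 -0.15  0.51 -1.17] F [-0.  -0.7  0.5] w 0.0747 g 14.0 gp [ 0.5953 -0.0742  0.0804]
```

Lower until it touches.

Emit:
jog_arm(
  newtons=8,
  plan=[
    {"x":0.001,"y":0,"z":0.003,"rx":0,"ry":0,"rz":0,"hand":65},
    {"x":0.002,"y":0,"z":0.006,"rx":0,"ry":0,"rz":0,"hand":65},
    {"x":0.002,"y":0,"z":0.008,"rx":0,"ry":0,"rz":0,"hand":65},
    {"x":0.002,"y":0,"z":0.008,"rx":0,"ry":0,"rz":0,"hand":65},
    {"x":0.002,"y":0,"z":0.008,"rx":0,"ry":0,"rz":0,"hand":65},
    {"x":0.002,"y":0,"z":0.008,"rx":0,"ry":0,"rz":0,"hand":65},
    {"x":0.002,"y":0,"z":0.008,"rx":0,"ry":0,"rz":0,"hand":65},
    {"x":0.002,"y":0,"z":0.008,"rx":0,"ry":0,"rz":0,"hand":65},
    {"x":0.002,"y":0,"z":0.008,"rx":0,"ry":0,"rz":0,"hand":65},
    {"x":0.002,"y":0,"z":0.008,"rx":0,"ry":0,"rz":0,"hand":65},
  ],
)

```text
time_s: 12.85
tool_pos: [0.5552, -0.055, 0.2384]
ee_rot: [0.641, 2.797, -0.088]
ft_force: [-1.7, -1.7, 8.7]
gripper_width: 0.0747
grip_force: 8.0
```

Emit:
jog_arm(
  plan=[
    {"x":0,"y":0,"z":-0.002,"rx":0,"ry":0,"rz":0,"hand":70},
    {"x":0,"y":0,"z":-0.002,"rx":0,"ry":0,"rz":0,"hand":78},
    {"x":0,"y":0,"z":-0.002,"rx":0,"ry":0,"rz":0,"hand":84},
    {"x":0,"y":0,"z":-0.002,"rx":0,"ry":0,"rz":0,"hand":84},
    {"x":0,"y":0,"z":-0.002,"rx":0,"ry":0,"rz":0,"hand":84},
    {"x":0,"y":0,"z":-0.03,"rx":0,"ry":0,"rz":0,"hand":84},
    {"x":0,"y":0,"z":-0.07,"rx":0,"ry":0,"rz":0,"hand":84},
    {"x":0,"y":0,"z":-0.13,"rx":0,"ry":0,"rz":0,"hand":84},
    {"x":0,"y":0,"z":-0.2,"rx":0,"ry":0,"rz":0,"hand":84},
    {"x":0,"y":0,"z":-0.25,"rx":0,"ry":0,"rz":0,"hand":84},
  ],
)

```text
time_s: 13.68
tool_pos: [0.5236, -0.0398, 0.3593]
ee_rot: [0.641, 2.8, -0.087]
ft_force: [1.4, -0.0, 0.7]
gripper_width: 0.0839
grip_force: 0.0
```

```bash
python3 - <<'E'
from h import *
go(*place(.2,-.33,.065,0))
p,d=capture("side");crop("side",p,(300,210,430,340),4,"pics/s4.png")
C=w2c(cloud("side",d).reshape(-1,3))
f=C[(C[:,0]>-.26)&(C[:,0]<-.15)&(C[:,1]>0.01)&(C[:,1]<.14)&(C[:,2]>.056)&(C[:,2]<.11)]
print(len(f),np.percentile(f,[1,50,99],axis=0).round(4).tolist())
E
```

```text
x 0.090 y -0.000 z -0.041 rx 0.000 ry 0.087 rz -0.002 | t 13.68 q [-0.15  0.32  1.82 -0.12  0.73 -1.19] F [ 1.4 -0.   0.7] w 0.0839 g 0.0 gp [ 0.5645 -0.0593  0.1986]
185 [[-0.2088, 0.0213, 0.0573], [-0.2004, 0.0422, 0.0897], [-0.1921, 0.1043, 0.0947]]
```

View pics/s4.png

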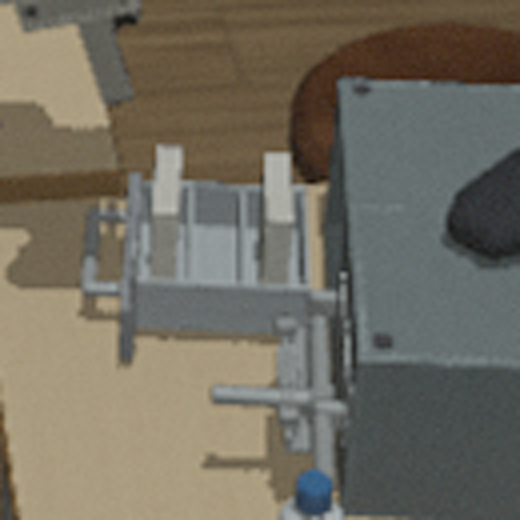

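The carton stands upright in the front bay with its top at (168,160), and the other white block at (278,160) is the fixed carton in the rear compartment. The bolt handle at (260,395) is level in the far notch. Next I push the drawer by its pull.

```bash
python3 - <<'E'
from h import *
go(*place(.13,-.30,.065,-25))
E
```

```text
x 0.217 y -0.002 z 0.108 rx 0.000 ry -0.050 rz -0.002 | t 13.73 q [-0.15  0.32  1.82 -0.12  0.74 -1.19] F [ 3.8 -0.8  4.4] w 0.0843 g 0.0 gp [ 0.5656 -0.0592  0.2028]
```

Emit:
jog_arm(
  newtons=20,
  plan=[
    {"x":0.05,"y":0,"z":0,"rx":0,"ry":-0.01,"rz":0,"hand":40},
    {"x":0.1,"y":0,"z":0,"rx":0,"ry":-0.02,"rz":0,"hand":0},
    {"x":0.15,"y":0,"z":0.02,"rx":0,"ry":-0.03,"rz":0,"hand":0},
    {"x":0.19,"y":-0.002,"z":0.05,"rx":0,"ry":-0.04,"rz":0,"hand":0},
    {"x":0.217,"y":-0.002,"z":0.08,"rx":0,"ry":-0.05,"rz":-0.002,"hand":0},
    {"x":0.217,"y":-0.002,"z":0.108,"rx":0,"ry":-0.05,"rz":-0.002,"hand":0},
    {"x":0.217,"y":-0.002,"z":0.108,"rx":0,"ry":-0.05,"rz":-0.002,"hand":0},
    {"x":0.217,"y":-0.002,"z":0.108,"rx":0,"ry":-0.05,"rz":-0.002,"hand":0},
    {"x":0.217,"y":-0.002,"z":0.108,"rx":0,"ry":-0.05,"rz":-0.002,"hand":0},
    {"x":0.217,"y":-0.002,"z":0.108,"rx":0,"ry":-0.05,"rz":-0.002,"hand":0},
  ],
)

```text
time_s: 14.57
tool_pos: [0.4432, -0.0019, 0.2767]
ee_rot: [0.599, 2.65, -0.133]
ft_force: [0.2, -0.7, -1.0]
gripper_width: 0.0219
grip_force: 0.0
```

```bash
python3 - <<'E'
from h import *
go(*place(.034,-.295,.065,-25))
go(*place(.034,-.265,.065,-25))
go(*place(.034,-.135,.065,-25))
E
```

```text
x 0.068 y 0.001 z 0.170 rx -0.000 ry -0.001 rz 0.000 | t 14.57 q [-0.08  0.32  2.12 -0.48  0.33 -0.77] F [ 0.2 -0.7 -1. ] w 0.0219 g 0.0 gp [ 0.5062 -0.0321  0.125 ]
x 0.014 y 0.001 z 0.195 rx -0.000 ry -0.001 rz 0.000 | t 14.57 q [-0.08  0.32  2.12 -0.48  0.33 -0.77] F [ 0.2 -0.7 -1. ] w 0.0219 g 0.0 gp [ 0.5062 -0.0321  0.125 ]
x -0.222 y 0.001 z 0.304 rx -0.000 ry -0.001 rz 0.000 | t 14.57 q [-0.08  0.32  2.12 -0.48  0.33 -0.77] F [ 0.2 -0.7 -1. ] w 0.0219 g 0.0 gp [ 0.5062 -0.0321  0.125 ]
```

```bash
python3 - <<'E'
from h import *
go(*place(.034,-.295,.065,-10))
E
```

```text
x -0.018 y 0.001 z 0.181 rx -0.000 ry 0.082 rz 0.000 | t 14.57 q [-0.08  0.32  2.12 -0.48  0.33 -0.77] F [ 0.2 -0.7 -1. ] w 0.0219 g 0.0 gp [ 0.5062 -0.0321  0.125 ]
```

Emit:
jog_arm(
  plan=[
    {"x":-0.02,"y":0,"z":0,"rx":0,"ry":0.03,"rz":0,"hand":0},
    {"x":-0.04,"y":0,"z":0.01,"rx":0,"ry":0.06,"rz":0,"hand":0},
    {"x":-0.05,"y":0.001,"z":0.05,"rx":0,"ry":0.082,"rz":0,"hand":0},
    {"x":-0.04,"y":0.001,"z":0.1,"rx":0,"ry":0.082,"rz":0,"hand":0},
    {"x":-0.025,"y":0.001,"z":0.15,"rx":0,"ry":0.082,"rz":0,"hand":0},
    {"x":-0.018,"y":0.001,"z":0.175,"rx":0,"ry":0.082,"rz":0,"hand":0},
    {"x":-0.018,"y":0.001,"z":0.181,"rx":0,"ry":0.082,"rz":0,"hand":0},
    {"x":-0.018,"y":0.001,"z":0.181,"rx":0,"ry":0.082,"rz":0,"hand":0},
    {"x":-0.018,"y":0.001,"z":0.181,"rx":0,"ry":0.082,"rz":0,"hand":0},
    {"x":-0.018,"y":0.001,"z":0.181,"rx":0,"ry":0.082,"rz":0,"hand":0},
  ],
)

```text
time_s: 15.4
tool_pos: [0.4848, -0.0212, 0.1986]
ee_rot: [0.655, 2.897, -0.059]
ft_force: [0.4, -0.0, -0.1]
gripper_width: 0.0007
grip_force: 0.0
```

```bash
python3 - <<'E'
from h import *
go(*place(.034,-.195,.065,-10))
E
```

```text
x -0.198 y -0.000 z 0.035 rx -0.000 ry 0.000 rz 0.000 | t 15.40 q [-0.13  0.55  1.99 -0.13  0.43 -1.14] F [ 0.4 -0.  -0.1] w 0.0007 g 0.0 gp [ 0.511  -0.0338  0.0342]
```

Emit:
jog_arm(
  plan=[
    {"x":-0.008,"y":0,"z":0.001,"rx":0,"ry":0,"rz":0,"hand":0},
    {"x":-0.018,"y":0,"z":0.003,"rx":0,"ry":0,"rz":0,"hand":0},
    {"x":-0.028,"y":0,"z":0.005,"rx":0,"ry":0,"rz":0,"hand":0},
    {"x":-0.036,"y":0,"z":0.006,"rx":0,"ry":0,"rz":0,"hand":0},
    {"x":-0.044,"y":0,"z":0.008,"rx":0,"ry":0,"rz":0,"hand":0},
    {"x":-0.052,"y":0,"z":0.009,"rx":0,"ry":0,"rz":0,"hand":0},
    {"x":-0.062,"y":0,"z":0.011,"rx":0,"ry":0,"rz":0,"hand":0},
    {"x":-0.074,"y":0,"z":0.013,"rx":0,"ry":0,"rz":0,"hand":0},
    {"x":-0.086,"y":0,"z":0.015,"rx":0,"ry":0,"rz":0,"hand":0},
    {"x":-0.098,"y":0,"z":0.017,"rx":0,"ry":0,"rz":0,"hand":0},
  ],
)

```text
time_s: 16.23
tool_pos: [0.5297, -0.0428, 0.1973]
ee_rot: [0.655, 2.9, -0.059]
ft_force: [-1.2, 1.0, -1.5]
gripper_width: 0.0006
grip_force: 0.9
```

```bash
python3 - <<'E'
from h import *
np.set_printoptions(precision=4,suppress=True)
go(*place(.034,-.155,.065,-10))
s=read_state();print("F cab",w2c(s["ft_force"]+Oc))
p,d=capture("side");C=w2c(cloud("side",d).reshape(-1,3))
f=C[(C[:,0]>-.26)&(C[:,0]<-.13)&(C[:,1]>0.01)&(C[:,1]<.14)&(C[:,2]>.056)&(C[:,2]<.11)]
k=np.round(f[:,0]/.005)
for j in np.unique(k):print(j*.005,(k==j).sum(),f[k==j][:,2].max().round(3))
E
```

```text
x -0.179 y 0.000 z 0.029 rx -0.001 ry -0.001 rz 0.000 | t 16.23 q [-0.16  0.61  1.87 -0.1   0.5  -1.2 ] F [-1.2  1.  -1.5] w 0.0006 g 0.9 gp [ 0.5555 -0.0554  0.0328]
F cab [-1.5538  0.3762 -1.4651]
-0.23 1 0.109
-0.225 5 0.109
-0.19 31 0.097
-0.185 52 0.094
-0.18 52 0.095
-0.17500000000000002 48 0.098
```

Emit:
jog_arm(
  plan=[
    {"x":-0.012,"y":0,"z":0.002,"rx":0,"ry":0,"rz":0,"hand":0},
    {"x":-0.026,"y":0,"z":0.004,"rx":0,"ry":0,"rz":0,"hand":0},
    {"x":-0.04,"y":0,"z":0.006,"rx":0,"ry":0,"rz":0,"hand":0},
    {"x":-0.054,"y":0,"z":0.009,"rx":0,"ry":0,"rz":0,"hand":0},
    {"x":-0.068,"y":0,"z":0.011,"rx":0,"ry":0,"rz":0,"hand":0},
    {"x":-0.082,"y":0,"z":0.013,"rx":0,"ry":0,"rz":0,"hand":0},
    {"x":-0.096,"y":0,"z":0.015,"rx":0,"ry":0,"rz":0,"hand":0},
    {"x":-0.108,"y":0,"z":0.017,"rx":0,"ry":0,"rz":0,"hand":0},
    {"x":-0.12,"y":0,"z":0.019,"rx":0,"ry":0,"rz":0,"hand":0},
    {"x":-0.13,"y":0,"z":0.021,"rx":0,"ry":0,"rz":0,"hand":0},
  ],
)

```text
time_s: 17.12
tool_pos: [0.5894, -0.0712, 0.1983]
ee_rot: [0.655, 2.899, -0.059]
ft_force: [-1.6, -0.1, -0.2]
gripper_width: 0.0006
grip_force: 0.9
```

```bash
python3 - <<'E'
from h import *
np.set_printoptions(precision=4,suppress=True)
go(*place(.034,-.135,.065,-10))
s=read_state();print("F cab",w2c(s["ft_force"]+Oc))
p,d=capture("side");C=w2c(cloud("side",d).reshape(-1,3));crop("side",p,(310,210,440,340),4,"pics/s5.png")
f=C[(C[:,0]>-.2)&(C[:,0]<-.09)&(C[:,1]>0.01)&(C[:,1]<.13)&(C[:,2]>.056)&(C[:,2]<.115)]
k=np.round(f[:,0]/.005)
for j in np.unique(k):print(j*.005,(k==j).sum(),f[k==j][:,2].max().round(3))
E
```

```text
x -0.087 y 0.000 z 0.015 rx -0.000 ry -0.000 rz 0.000 | t 17.12 q [-0.19  0.68  1.71 -0.08  0.58 -1.25] F [-1.6 -0.1 -0.2] w 0.0006 g 0.9 gp [ 0.6153 -0.0838  0.0339]
F cab [-1.4123 -0.7796 -0.2269]
-0.17 1 0.114
-0.16 1 0.11
-0.155 13 0.114
-0.125 37 0.095
-0.12 55 0.096
-0.115 50 0.096
-0.11 49 0.095
```

View pics/s5.png

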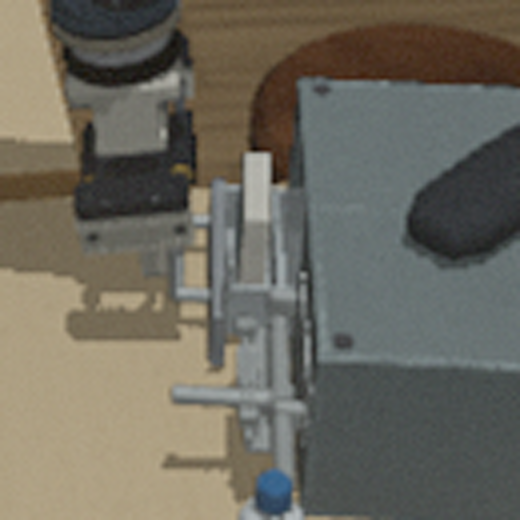

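The drawer is most of the way in, with the carton still upright at (258,215). The bolt is drawn and the gripper is on the pull at (150,250).

Emit:
jog_arm(
  plan=[
    {"x":-0.012,"y":0,"z":0.002,"rx":0,"ry":0,"rz":0,"hand":0},
    {"x":-0.025,"y":0,"z":0.004,"rx":0,"ry":0,"rz":0,"hand":0},
    {"x":-0.038,"y":0,"z":0.006,"rx":0,"ry":0,"rz":0,"hand":0},
    {"x":-0.051,"y":0,"z":0.008,"rx":0,"ry":0,"rz":0,"hand":0},
    {"x":-0.063,"y":0,"z":0.01,"rx":0,"ry":0,"rz":0,"hand":0},
    {"x":-0.073,"y":0,"z":0.012,"rx":0,"ry":0,"rz":0,"hand":0},
    {"x":-0.081,"y":0,"z":0.013,"rx":0,"ry":0,"rz":0,"hand":0},
    {"x":-0.086,"y":0,"z":0.014,"rx":0,"ry":0,"rz":0,"hand":0},
    {"x":-0.089,"y":0,"z":0.015,"rx":0,"ry":0,"rz":0,"hand":0},
    {"x":-0.091,"y":0,"z":0.015,"rx":0,"ry":0,"rz":0,"hand":0},
  ],
)

```text
time_s: 18.0
tool_pos: [0.6297, -0.0903, 0.1986]
ee_rot: [0.656, 2.903, -0.059]
ft_force: [-12.8, 7.5, 6.9]
gripper_width: 0.0005
grip_force: 6.5
```

```bash
python3 - <<'E'
from h import *
go(*place(.034,-.132,.065,-10))
s=read_state();print("F cab",w2c(s["ft_force"]+Oc))
E
```

```text
x -0.005 y -0.000 z 0.001 rx -0.001 ry -0.002 rz 0.000 | t 18.00 q [-0.21  0.74  1.59 -0.07  0.65 -1.29] F [-12.8   7.5   6.9] w 0.0005 g 6.5 gp [ 0.655  -0.1027  0.0339]
F cab [-14.7456628    1.25217146   6.92182181]
```

Emit:
jog_arm(
  plan=[
    {"x":-0.003,"y":0,"z":0,"rx":0,"ry":0,"rz":0,"hand":0},
    {"x":-0.003,"y":0,"z":0,"rx":0,"ry":0,"rz":0,"hand":0},
    {"x":0.01,"y":0,"z":-0.002,"rx":0,"ry":0,"rz":0,"hand":0},
    {"x":0.03,"y":0,"z":-0.006,"rx":0,"ry":0,"rz":0,"hand":0},
    {"x":0.07,"y":0,"z":-0.03,"rx":0,"ry":0,"rz":0,"hand":0},
    {"x":0.12,"y":0,"z":-0.08,"rx":0,"ry":0,"rz":0,"hand":0},
    {"x":0.17,"y":0,"z":-0.14,"rx":0,"ry":0,"rz":0,"hand":0},
    {"x":0.22,"y":0,"z":-0.2,"rx":0,"ry":0,"rz":0,"hand":0},
    {"x":0.25,"y":0,"z":-0.25,"rx":0,"ry":0,"rz":0,"hand":0},
    {"x":0.25,"y":0,"z":-0.25,"rx":0,"ry":0,"rz":0,"hand":0},
  ],
)

```text
time_s: 18.83
tool_pos: [0.4983, -0.0273, 0.3043]
ee_rot: [0.653, 2.894, -0.058]
ft_force: [0.6, -0.1, 0.9]
gripper_width: 0.0004
grip_force: 0.0
```

```bash
python3 - <<'E'
from h import *
p,d=capture("side");C=w2c(cloud("side",d).reshape(-1,3));crop("side",p,(300,200,440,340),4,"pics/s6.png")
f=C[(C[:,0]>-.2)&(C[:,0]<-.09)&(C[:,1]>0.025)&(C[:,1]<.13)]
for a,b in((.025,.042),(.044,.056),(.06,.1)):
    g=f[(f[:,2]>a)&(f[:,2]<b)];print(a,len(g),np.percentile(g[:,0],[2,50,98]).round(4) if len(g) else "")
h=C[(C[:,0]>-.175)&(C[:,0]<-.137)&(C[:,1]<-.05)&(C[:,1]>-.18)&(C[:,2]>.05)&(C[:,2]<.13)];print(np.median(h,0))
E
```

```text
0.025 112 [-0.1262 -0.1187 -0.0991]
0.044 85 [-0.0994 -0.0948 -0.0904]
0.06 0 
[-0.1532513  -0.1305224   0.07950258]
```

View pics/s6.png

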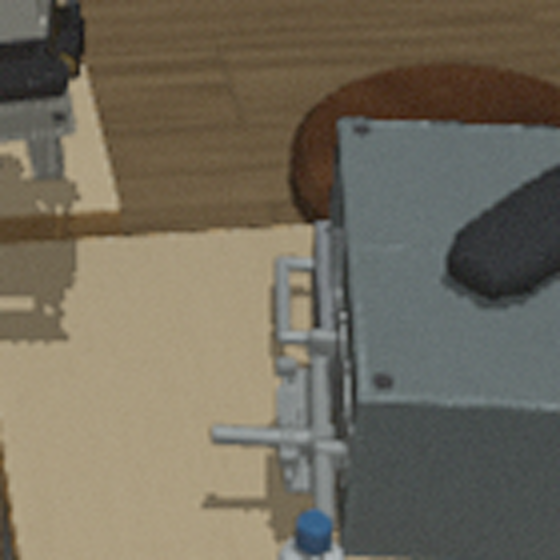

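The drawer front is flush with the cabinet face: its outer face is at -0.0994 and should be at -0.100 when shut. The handle at (255,435) is level in the far notch, and the bottle hasn't moved.

```bash
python3 -c "
from cell import ctrl
print(ctrl.sign_off())"
```

```text
the job is handed in; nothing more can be done
None
```

The job is handed in at about 19 s of the 72 s allowed: the bolt is drawn fully back with its handle in the far notch, the smaller carton went upright into the front compartment, and the drawer is fully shut. I moved nothing else.

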